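# Hold a filter cassette up to the inspection camera

### The job

Turn the red lock handle on the stage from locked to fully released, then lift the amber filter cassette out of its seat and hold it up, tab uppermost, in front of the inspection camera, with the middle of its glass at the camera's view point and the glass square to the camera's line of sight (either face may look at the lens). Finish while holding it still there, in the gripper and in the air: do not put it down or let go. Do not touch the camera or its stand, and leave the handle released, the clear cassette in its seat and everything else on the table where it is.

Things in the scene. Friction and masses are not known exactly. Their poses are not given: they have to be found in the camera images.
- stage: Black motorised stage, fixed: a deck 220 (x) x 340 (y) mm, top 30 mm above the table, origin at the centre of its underside on the table, z up. Two seats (pockets 6 mm deep, floor 24 mm above the table, 27 x 73 mm) at x 0, y +100 and y -100 mm; the lock handle's axis stands at x 0, y 0. A drive beam 55 mm high lies along the far edge, from x +112 to +158 mm, with a 60 mm high motor block at its -y end (x 105 to 165, y -120 to -180 mm).
- lock_handle (a joint): Lock handle on the stage, upright axis. 0 = locked: its steel bar (148 mm long, 16 wide, 6 thick, underside 3.5 mm above the deck) lies along the stage's y axis over the inner ends of both cassettes' feet. It turns clockwise seen from above, 1.4 rad to a firm stop = released. Stiff (about 0.1 N m); it stays where it is left. It starts between 0 and 0.1.
- handle_grip (a point): Middle of the handle's red paddle, on the handle's axis, 85.5 mm above the table. The paddle is 60 mm along this point's y axis, 14 mm along its x axis and 32 mm high (from 69.5 to 101.5 mm above the table); the axes turn with the handle, z up. Below it is a round steel hub 26 mm in diameter.
- amber_cassette: Filter cassette with amber glass and an orange tab, 110 g (varies), 85 mm tall, loose, in one of the two seats. Origin at the centre of its underside, z up to the tab, x normal to the glass, y along the foot; in its seat its axes are parallel to the stage's and the underside is 24 mm above the table. Foot 24 (x) x 70 (y) x 8 mm; dark frame above it 12 (x) x 40 (y) mm up to 52 mm; tab 14 (x) x 28 (y) mm from 52 to 85 mm above the underside. The same either way round.
- amber_glass (a point): Middle of the amber cassette's glass (28 x 28 mm), 30 mm above the cassette's underside; axes as the cassette's.
- clear_cassette: The same cassette with clear glass and a light grey tab, in the other seat; stays there.
- camera_stand: Fixed stand of the inspection camera: aluminium foot 160 (x) x 100 (y) x 12 mm, origin at the centre of its underside, and a column 30 mm square, 362 mm tall, at x +50 mm. The camera hangs on the -x side of the column and looks to -x.
- lens (a point): Middle of the front of the camera's lens (black barrel 40 mm in diameter, green ring, white body 50 mm square behind it). Its x axis runs backwards along the line of sight, into the camera, and rises 20 degrees (0.349 rad) above level; y is level. It lies level-wise 95 mm from the column's axis towards the stand's -x. The camera's height on the column varies by 50 mm: the lens is 216 to 266 mm above the table.
- view_point (a point): The camera's view point: the empty point in the air on its line of sight, 150 mm in front of the lens and 51 mm lower, 165 to 215 mm above the table. Axes as the lens's: the x axis points up and back to the lens; the glass must be at right angles to it, so the cassette leans back 20 degrees, its tab away from the camera.
- vial_rack: Loose grey vial rack with holes, 70 (x) x 110 (y) x 22 mm, origin under its centre; bystander.
- dish: Loose green glass dish, 64 mm across, 16 mm high, origin under its centre; bystander.
- buffer_bottle: Loose white bottle with blue cap, 60 mm across, 130 mm tall, origin under its centre; bystander.
- hex_driver: Loose screwdriver, 160 mm long, lying along its x axis; bystander.
Things that resemble listed ones, but are neither listed nor needed, are in the scene too. Leave any blue or pink look-alike of the amber_cassette alone.

How it is judged:
On the way, in this order (a step that is already met when the one before it is completed fails the run):
1. the lock handle is turned to released (above 1.25 rad) while the amber cassette is still in its seat (value of joint lock_handle above 1.25 rad and distance of amber_cassette from where it was at the start of the episode below 0.012 m), for 0.2 s.
2. the amber cassette is lifted clear of the stage (height (world z) of amber_cassette above 0.07 m and contact force between amber_cassette and the fingers above 1 N), for 0.2 s.
At the end, for the whole second after the job is handed in: Amber cassette held still in the fingers only, over 100 mm up, tab up; glass centre within 18 mm of the view point, glass within 10 degrees of square to the line of sight, foot within 10 degrees of level; handle above 1.25 rad; clear cassette within 10 mm of its start (distance between amber_glass and view_point below 0.018 m and angle between the x axis of amber_glass and the x axis of view_point, either way round below 0.17 rad and angle between the y axis of amber_glass and the y axis of view_point, either way round below 0.17 rad and angle between amber_cassette's own z axis and vertical below 0.8 rad and height (world z) of amber_cassette above 0.1 m and contact force between amber_cassette and the fingers above 1 N and contact force between amber_cassette and stage below 0.1 N and linear speed of amber_cassette below 0.03 m/s and angular speed of amber_cassette below 0.3 rad/s and value of joint lock_handle above 1.25 rad and distance of clear_cassette from where it was at the start of the episode below 0.01 m); the arm keeps its last pose, push and grip.
It fails at once if the camera or its stand is touched (more than 1 N) (contact force between anything else and camera_stand above 1 N).
It fails at once if the clear cassette is moved out of its seat (more than 10 mm) (distance of clear_cassette from where it was at the start of the episode above 0.01 m).
It fails at once if a bystander on the table is moved by more than 30 mm (distance of any of vial_rack, dish, buffer_bottle, hex_driver from where it was at the start of the episode above 0.03 m).
It also fails if it takes over 51 s, if anything falls off the work surface, if the arm or the gripper's body presses on something with over 40 N, if the wrist force passes 120 N, or if a joint passes its speed limit or range.

### The arm

A 6-joint arm with a two-finger parallel gripper is mounted at the origin on the work surface. World frame = base frame: x ahead of the robot, y to its left, z up, the work surface at z = 0. Lengths are in m, angles in rad, forces in N, time in s.
With the tool pointing down it reaches from about 0.425 to 0.925 m from the base axis. Payload 12.5 kg.
Tool frame: the origin (TCP) lies on the mounting face of the last link; the fingertips stand 173 mm ahead of it and the grasp point (between the pads) lies 155 mm ahead of it (robot.grip_point_offset is the distance from the TCP to the grasp point, in m); y points along the fingers, z is the direction in which the jaws open and shut, and the axes are right-handed (so a half turn about y gives the same grasp; the last joint's range is limited). The gripper opens to 85 mm and grips with 20 to 120 N. Pads are 22 mm wide; open, the fingers measure 114 mm over their backs; the gripper's body (76 mm by 85 mm) begins 54 mm behind the grasp point. The pads swing forward as they close: fully open they stand 13 mm farther back than shut.
Start: joints at [1.087, 0.491, 1.559, -0, 1.092, -0.106], TCP at [0.231, 0.581, 0.405] pointing down, gripper open.
Joint ranges: [-3.1, 3.1], [-0.84, 2.19], [0.05, 2.79], [-1.13, 4.28], [0.06, 2.93], [-2.69, 2.69]. Speed limits (rad/s): [2.22, 2.22, 2.79, 3.14, 3.14, 3.14].

### API

Orientations are given as a unit quaternion [w, x, y, z].
In Python, from plant import get_obs, optics, order, robot gives the robot as it stands.
- The arm moves only by the tool carry_out, never from a script. Its argument "moves" is a list of rows, each a list of 7 numbers: the turn, a rotation vector about the tool's x, y, z in degrees, then the shift along the tool's x, y, z in m, then the gripper command: -1 is fully open, 1 is shut, values between are in proportion. A call has exactly 5 rows; each row shifts and turns the pose as measured when the row begins, along the tool's axes as they then stand; what a row does not reach is not made up. A row lasts 1/10 s, in which the tool goes at most 50 mm and 8.59 degrees, less where a joint would pass 70% of its speed; a pose out of reach is approached as far as the arm can. A call is refused whole if a number of a shift passes 0.05 or a number of a turn 8.59, either way. A call with a gripper value outside its range is refused whole. The fingers move at their own pace and stop on an object; the grip force is fixed at half the most. Time passes only in rows, so rows that do not move let the fingers close, or fill a call up. It gives the time, the measured TCP pose, the force and the opening at its end, in the units of the state.
- get_obs(): the state, without advancing time (a new reading comes with each control period).
- optics.get_image(name): name is "side" or "top"; returns the picture (384x512x3 uint8, red, green, blue); there is no depth.
- optics.camera_params(name): a dict with "fov_y" (degrees; the focal length in pixels is half the picture's height over the tangent of half this angle, whatever the lens; pixels are square), "cx", "cy" (the principal point, pixels), "extrinsics" (4x4, takes a point from world to camera coordinates). Camera axes: x right, y up, looking along -z (the intrinsics and any distortion apply to the point x, -y, -z); pixel columns grow to the right and rows downward; lengths in m; the calibration is good to about 2 mm. A picture is of the moment at which its call begins. camera_params takes no time and is no camera call.
- order.hand_in(): hands the job in, once; it reports no verdict.
The state is a dict: "clock": time; "joint_positions": joint angles; "joint_velocities": joint speeds; "joint_efforts": joint torques, N m; "eef_pos": TCP position; "ee_rot": TCP orientation; "contact_force": force on the tool from outside, world axes, zero at the start; "torque": the same for the moment, N m; "finger_gap": finger opening in m.
Only numpy, scipy, OpenCV 4.12 (cv2) and the standard library are available. Lean on these libraries where they do the work, as an engineer would, in place of code of your own. Each camera call takes 0.05 s, during which the arm holds its last target. There are 200 camera calls.

## Working session

There is one attempt and no reset: what is moved stays moved. The work goes in short steps, Python scripts to look and compute and a tool call to move; the robot and the scene stay as the last step left them, time stands still between calls to the robot, and variables do not carry over. Pictures are saved under pics/ and viewed, about 8 in all and at most 12, crops included, and the job is handed in when it is done.

Besides the shell and the picture viewer there is one more tool, called after "Call:" in YAML: its name, and indented under it one key for each argument. carry_out: Moves the arm, as the interface text tells. Its arguments: {"type":"object","properties":{"moves":{"type":"array","items":{"type":"array","items":{"type":"number"}}}},"required":["moves"]}

```bash
mkdir -p pics; cat > h.py <<'E'
import numpy as np, cv2
from plant import get_obs, optics, order, robot
def save(n,f):
    im=optics.get_image(n); cv2.imwrite(f,im[:,:,::-1]); return im
E
python3 - <<'E'
from h import *
for n in("side","top"):
    save(n,f"pics/{n}0.png"); p=optics.camera_params(n); print(n,p)
print(get_obs())
E
```

```text
side {'fov_y': 51.96578598708191, 'cx': 255.966943783248, 'cy': 189.30492585130338, 'extrinsics': array([[ 0.78587671, -0.61834932, -0.00647327, -0.44347247],
       [ 0.42541143,  0.53301018,  0.73138585, -0.33543456],
       [-0.44880163, -0.57753291,  0.68193316, -1.07020353],
       [ 0.        ,  0.        ,  0.        ,  1.        ]])}
top {'fov_y': 42.810066116530166, 'cx': 250.27231572701976, 'cy': 189.93029790645883, 'extrinsics': array([[ 0.00367561, -0.99986783,  0.01583705, -0.03568928],
       [ 0.98783731,  0.00609233,  0.1553716 , -0.56435168],
       [-0.15544755,  0.01507334,  0.98772914, -1.49159735],
       [ 0.        ,  0.        ,  0.        ,  1.        ]])}
{'clock': 0.1, 'joint_positions': array([ 1.08739744e+00,  4.91520444e-01,  1.55937346e+00, -5.15061431e-05,
        1.09165452e+00, -1.05584420e-01]), 'joint_velocities': array([ 3.14819436e-04, -2.03709301e-03, -2.58367300e-03, -1.94607756e-04,
       -8.48184398e-05, -2.36655644e-03]), 'joint_efforts': array([ 3.94352915e-03, -6.19451737e+01, -2.62032884e+01, -8.62960587e-05,
        2.82769004e-03,  1.93928065e-05]), 'eef_pos': array([0.23052282, 0.58091844, 0.40417812]), 'ee_rot': array([-0.69420081,  0.69485693, -0.13285888,  0.13269364]), 'contact_force': array([-0.17486688, -0.17788441, -0.51376716]), 'torque': array([ 0.003877  , -0.01211129,  0.00964932]), 'finger_gap': 0.08546453757637647}
```

View pics/side0.png

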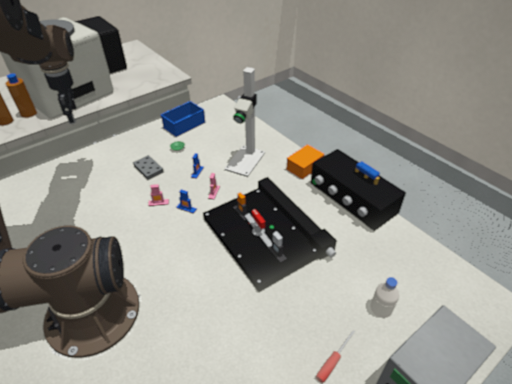

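View pics/top0.png

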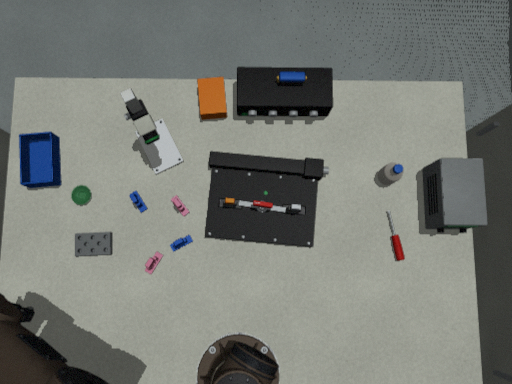

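The side view shows the stage around (270,232), red handle (258,218), orange tab (241,200), grey tab (277,240), and camera lens (240,115). In the top view the handle is at (263,205), the amber tab at (229,203), which is the +y seat, and the lens near (150,137). Next I'll take enlarged crops to measure.

```bash
python3 - <<'E'
from h import *
t=cv2.imread("pics/top0.png"); s=cv2.imread("pics/side0.png")
def c(im,x,y,w,h,k): return cv2.resize(im[y:y+h,x:x+w],None,fx=k,fy=k,interpolation=cv2.INTER_CUBIC)
a=np.hstack([c(t,205,145,130,105,3),c(t,105,80,90,105,4)[:315] if 0 else cv2.resize(t[80:185,105:195],(270,315),interpolation=cv2.INTER_CUBIC)])
cv2.imwrite("pics/c1.png",c(t,205,145,130,105,6))
b=np.hstack([cv2.resize(t[80:180,110:190],(400,500),interpolation=cv2.INTER_CUBIC),cv2.resize(s[60:180,215:275],(250,500),interpolation=cv2.INTER_CUBIC)])
cv2.imwrite("pics/c2.png",b)
E
```

```text
(no output)
```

View pics/c1.png

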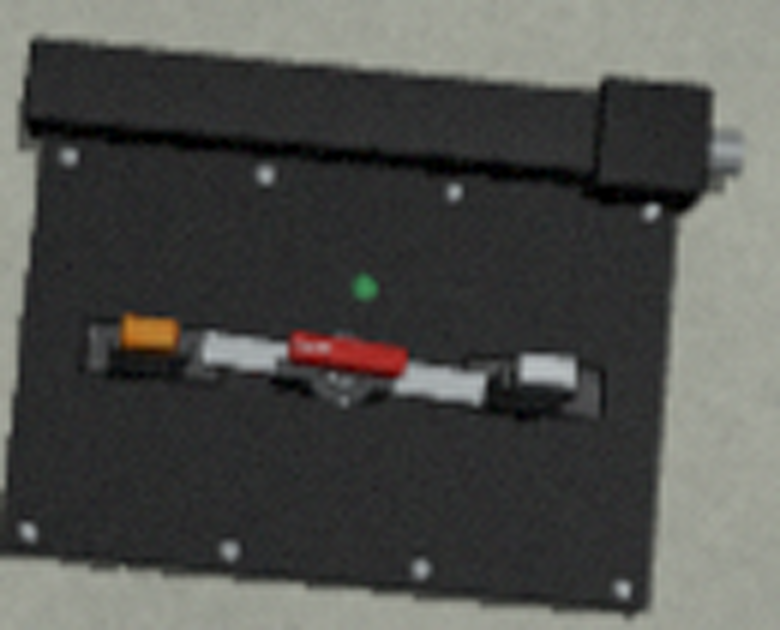

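View pics/c2.png

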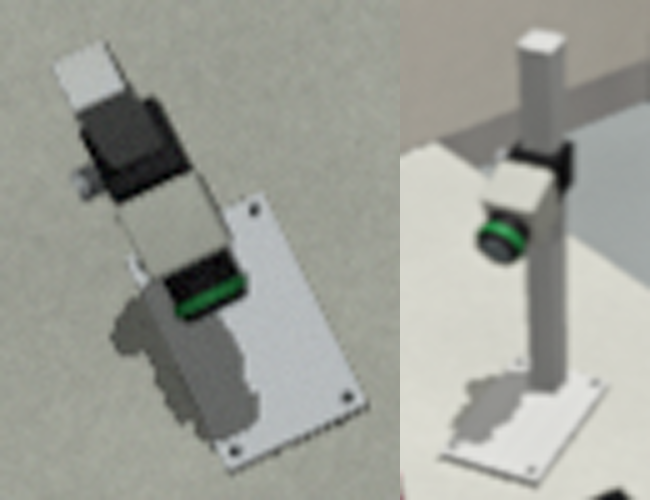

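Top crop, 6x: amber tab top (150,332), clear tab top (548,372), paddle (348,354), bar ends (205,348) and (485,388). Stand crop: foot corners (265,195), (370,405), (232,470), column top (90,75) and in the side crop (541,42), with the lens ring in the side crop at about (500,240).

```bash
cat >> h.py <<'E'
P={n:optics.camera_params(n) for n in("side","top")}
def ray(n,u,v):
    p=P[n]; f=192/np.tan(np.radians(p["fov_y"]/2)); E=p["extrinsics"]; R=E[:3,:3]
    d=R.T@np.array([(u-p["cx"])/f,-(v-p["cy"])/f,-1]); return -R.T@E[:3,3], d/np.linalg.norm(d)
def onz(n,u,v,z):
    o,d=ray(n,u,v); return o+d*(z-o[2])/d[2]
def proj(n,X):
    p=P[n]; f=192/np.tan(np.radians(p["fov_y"]/2)); c=p["extrinsics"]@np.r_[X,1]; return np.array([p["cx"]+f*c[0]/-c[2],p["cy"]-f*c[1]/-c[2]])
def tri(a,b):
    (o1,d1),(o2,d2)=ray("top",*a),ray("side",*b)
    s=np.linalg.lstsq(np.c_[d1,-d2],o2-o1,rcond=None)[0]; p,q=o1+s[0]*d1,o2+s[1]*d2
    return (p+q)/2,np.linalg.norm(p-q)
E
python3 - <<'E'
from h import *
np.set_printoptions(precision=4,suppress=True)
c1=lambda x,y:((x+.5)/6-.5+205,(y+.5)/6-.5+145)
c2=lambda x,y:((x+.5)/5-.5+110,(y+.5)/5-.5+80)
cs=lambda x,y:((x-400+.5)*.24-.5+215,(y+.5)*.24-.5+60)
for n in P: print(n,ray(n,0,0)[0])
t=cv2.imread("pics/top0.png").astype(int); s=cv2.imread("pics/side0.png").astype(int)
def cen(im,m,box):
    x0,y0,x1,y1=box; k=np.zeros(im.shape[:2],bool); k[y0:y1,x0:x1]=m[y0:y1,x0:x1]; v,u=np.nonzero(k); return np.array([u.mean(),v.mean(),len(u)])
org=lambda i:(i[:,:,2]>130)&(i[:,:,0]<90)&(i[:,:,1]>70)
red=lambda i:(i[:,:,2]>110)&(i[:,:,0]<80)&(i[:,:,1]<70)
ot=cen(t,org(t),(205,180,260,220)); rt=cen(t,red(t),(240,190,290,220)); os_=cen(s,org(s),(225,185,255,212)); rs=cen(s,red(s),(240,200,280,235))
print("px",ot,rt,os_,rs)
A=onz("top",*ot[:2],.109);C=onz("top",*c1(548,370),.109);R=onz("top",*rt[:2],.1015)
d=A-C;print("A",A,"C",C,np.linalg.norm(d),"mid",(A+C)/2,"yaw",np.degrees(np.arctan2(-d[0],d[1])),"paddle",R)
for nm,a,b in(("amber",ot,os_),("red",rt,rs)): print(nm,tri(a[:2],b[:2]))
b1,b2=onz("top",*c1(205,348),.0395),onz("top",*c1(485,388),.0395); d=b1-b2;print("bar",b1,b2,np.degrees(np.arctan2(-d[0],d[1])),np.linalg.norm(d),(b1+b2)/2)
e1,e2,e3,e4=[onz("top",*c1(*q),.03) for q in((2,552),(648,612),(674,215),(38,160))];d=e1-e2;print("near edge",e1,e2,np.linalg.norm(d),np.degrees(np.arctan2(-d[0],d[1])))
f1,f2,f3=[onz("top",*c2(*q),.012) for q in((265,195),(370,405),(232,470))]
print("foot",f1,f2,f3,np.linalg.norm(f1-f2),np.linalg.norm(f2-f3),"ctr",(f1+f3)/2)
x=f1-f2;print("yaw x", np.degrees(np.arctan2(x[1],x[0]))); y=f3-f2; print("yaw y-90",np.degrees(np.arctan2(-y[0],y[1])))
print("coltop",tri(c2(90,75),cs(541,42)), onz("top",*c2(90,75),.374),onz("top",*c2(90,75),.362))
print("lens",tri(c2(211,298),cs(500,238)))
E
```

```text
side [ 0.0109 -0.7135  0.9723]
top [ 0.3258 -0.0098  1.5615]
px [231.6579 199.9474  38.    ] [263.4932 203.3425  73.    ] [241.6562 196.6562  32.    ] [255.7273 214.6869  99.    ]
A [0.5237 0.0236 0.109 ] C [ 0.5058 -0.1687  0.109 ] 0.1931304668449309 mid [ 0.5147 -0.0725  0.109 ] yaw -5.318336053432954 paddle [ 0.515  -0.0719  0.1015]
amber (array([0.525 , 0.0234, 0.1042]), np.float64(0.001443472357360252))
red (array([ 0.5119, -0.0704,  0.1085]), np.float64(0.004894119393439456))
bar [0.5249 0.003  0.0395] [ 0.5048 -0.1432  0.0395] -7.8665742408995705 0.1475835415835696 [ 0.5149 -0.0701  0.0395]
near edge [0.4188 0.1076 0.03  ] [ 0.3893 -0.2279  0.03  ] 0.3368291288028057 -5.02679128006938
foot [0.8039 0.254  0.012 ] [0.6641 0.1821 0.012 ] [0.6208 0.2694 0.012 ] 0.15721238804544307 0.09747888287067412 ctr [0.7123 0.2617 0.012 ]
yaw x 27.24449168994587
yaw y-90 26.35122556726549
coltop (array([0.7592, 0.2854, 0.3609]), np.float64(0.0007483143625214408)) [0.7541 0.2824 0.374 ] [0.7584 0.2853 0.362 ]
lens (array([0.6795, 0.2445, 0.2274]), np.float64(0.004479182323822909))
```

```bash
cat >> h.py <<'E'
from scipy.spatial.transform import Rotation as Ro
np.set_printoptions(precision=4,suppress=True)
G=getattr(robot,"grip_point_offset",0.155)
STG=np.array([.5145,-.0700]); YAW=-5.1
AMB=STG+.1*np.array([-np.sin(np.radians(YAW)),np.cos(np.radians(YAW))])
def Rt(yaw,tilt=0,s=1):
    "tool: y down (tilted towards +z-level dir by tilt), z along yaw"
    y=np.radians(yaw); u=np.array([np.cos(y),np.sin(y),0]); k=np.array([0,0,1]); t=np.radians(tilt)
    X=np.cos(t)*u+np.sin(t)*k; Z=-np.sin(t)*u+np.cos(t)*k
    ty=-Z; tz=s*X; return np.c_[np.cross(ty,tz),ty,tz]
def need(R,grip):
    o=get_obs(); q=o["ee_rot"]; R0=Ro.from_quat(np.r_[q[1:],q[0]]).as_matrix(); p0=o["eef_pos"]
    rv=np.degrees(Ro.from_matrix(R0.T@R).as_rotvec()); sh=R0.T@(np.asarray(grip)-G*R[:,1]-p0)
    print("t",round(o["clock"],2),"turn",rv,"shift",sh,"gap",round(o["finger_gap"],4),"F",o["contact_force"],"q",o["joint_positions"])
    print(" grip now",p0+G*R0[:,1],"toolz yaw",np.degrees(np.arctan2(R0[1,2],R0[0,2])))
E
python3 - <<'E'
from h import *
print(G)
s=cv2.imread("pics/side0.png").astype(int);t=cv2.imread("pics/top0.png").astype(int)
for nm,i,(x0,y0,x1,y1) in(("side",s,(225,90,260,140)),("top",t,(135,120,170,150))):
    c=i[y0:y1,x0:x1]; m=(c[:,:,1]>c[:,:,2]+25)&(c[:,:,1]>c[:,:,0]+10); v,u=np.nonzero(m); print(nm,"green",u.min()+x0,u.max()+x0,v.min()+y0,v.max()+y0,u.mean()+x0,v.mean()+y0)
print("side lens centre px",(100.5)*.24-.5+215,240.5*.24-.5+60)
for z in(.216,.226,.236,.246,.256): print(z,proj("side",[.6734,.2419,z]),proj("top",[.6734,.2419,z]))
for s_ in(1,-1): need(Rt(-8,0,s_),[*STG,.17])
E
```

```text
0.1547
side green 234 244 113 119 239.55263157894737 115.55263157894737
top green 145 158 135 142 151.45454545454544 138.75
side lens centre px 238.62 117.22
0.216 [237.1355 120.6205] [153.802  141.6734]
0.226 [237.0222 118.1539] [153.1628 140.7696]
0.236 [236.9077 115.6624] [152.5143 139.8526]
0.246 [236.7921 113.1456] [151.8564 138.9223]
0.256 [236.6752 110.6031] [151.1887 137.9782]
t 0.1 turn [ 0.0485 76.3542  0.0338] shift [ 0.5041  0.0799 -0.5002] gap 0.0855 F [-0.1749 -0.1779 -0.5138] q [ 1.0874  0.4915  1.5594 -0.0001  1.0917 -0.1056]
 grip now [0.2305 0.5808 0.2495] toolz yaw 68.35418881958657
t 0.1 turn [   0.0361 -103.6458   -0.0518] shift [ 0.5041  0.0799 -0.5002] gap 0.0855 F [-0.1749 -0.1779 -0.5138] q [ 1.0874  0.4915  1.5594 -0.0001  1.0917 -0.1056]
 grip now [0.2305 0.5808 0.2495] toolz yaw 68.35418881958657
```

Call:
carry_out:
  moves:
    - [0,5,0,0.035,0,-0.035,-1]
    - [0,5,0,0.038,0,-0.032,-1]
    - [0,5,0,0.041,0,-0.029,-1]
    - [0,5,0,0.043,0,-0.025,-1]
    - [0,5,0,0.045,0,-0.021,-1]

```text
clock: 0.6
eef_pos: [0.3268, 0.3517, 0.4017]
ee_rot: [-0.647, 0.649, -0.283, 0.282]
contact_force: [1.4, 0.3, 0.8]
finger_gap: 0.0853
```

Call:
carry_out:
  moves:
    - [0,5,0,0.046,0,-0.017,-1]
    - [0,5,0,0.047,0,-0.013,-1]
    - [0,5,0,0.048,0,-0.009,-1]
    - [0,5,0,0.049,0,-0.004,-1]
    - [0,5,0,0.049,0,0,-1]

```text
clock: 1.1
eef_pos: [0.4196, 0.1194, 0.4019]
ee_rot: [-0.567, 0.569, -0.421, 0.421]
contact_force: [1.2, 0.7, -0.4]
finger_gap: 0.0854
```

```bash
python3 - <<'E'
from h import *
print(tri((152.2,140.6),(238.8,117)))
need(Rt(-8),[*STG,.17])
E
```

```text
(array([0.6767, 0.2423, 0.2282]), np.float64(0.007727101880492077))
t 1.1 turn [ 0.1297 24.9534  0.1254] shift [0.2087 0.0775 0.0358] gap 0.0854 F [ 1.1788  0.7383 -0.4293] q [ 0.1259  0.2268  1.9997 -0.0026  0.9175 -0.1684]
 grip now [0.4193 0.119  0.2472] toolz yaw 16.95329873904684
```

Call:
carry_out:
  moves:
    - [0,5,0,0.043,0.015,0.007,-1]
    - [0,5,0,0.042,0.015,0.011,-1]
    - [0,5,0,0.041,0.016,0.014,-1]
    - [0,5,0,0.04,0.016,0.018,-1]
    - [0,5,0,0.038,0.016,0.021,-1]

```text
clock: 1.6
eef_pos: [0.516, -0.0871, 0.3236]
ee_rot: [-0.458, 0.458, -0.537, 0.54]
contact_force: [0.8, 0.3, 0.5]
finger_gap: 0.0855
```

```bash
python3 - <<'E'
from h import *
need(Rt(-8),[*STG,.092])
E
```

```text
t 1.6 turn [-0.1678 -1.2203  0.1096] shift [-0.0167  0.0768 -0.0044] gap 0.0855 F [0.8026 0.2694 0.4592] q [-0.2932  0.4521  1.8967 -0.0021  0.7896 -0.1308]
 grip now [ 0.5164 -0.0874  0.1689] toolz yaw -9.220112444416962
```

Call:
carry_out:
  moves:
    - [0,-1,0,-0.016,0,-0.004,-1]
    - [0,0,0,0,0.02,0,-1]
    - [0,0,0,0,0.025,0,-1]
    - [0,0,0,0,0.022,0,-1]
    - [0,0,0,0,0.008,0,-1]

```text
clock: 2.1
eef_pos: [0.516, -0.0752, 0.244]
ee_rot: [-0.46, 0.461, -0.536, 0.537]
contact_force: [0.2, -0.6, 0.1]
finger_gap: 0.0854
```

```bash
python3 - <<'E'
from h import *
need(Rt(-8),[*STG,.092])
t=save("top","pics/top1.png"); cv2.imwrite("pics/c3.png",cv2.resize(t[140:250,200:335,::-1],None,fx=5,fy=5,interpolation=cv2.INTER_CUBIC))
E
```

```text
t 2.1 turn [-0.0908 -0.7307  0.1123] shift [-0.0049 -0.0027 -0.0023] gap 0.0854 F [ 0.1706 -0.5646  0.0875] q [-0.2712  0.5761  1.9627 -0.0031  0.6009 -0.1163]
 grip now [ 0.5162 -0.0756  0.0893] toolz yaw -8.730594018834498
```

View pics/c3.png

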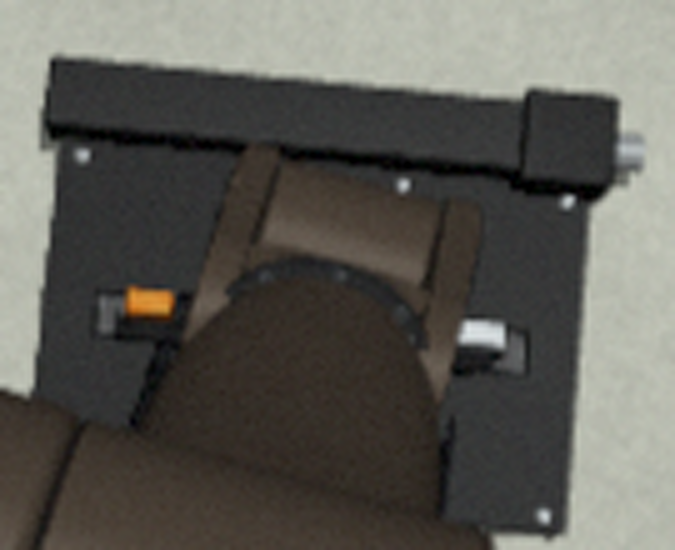

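The arm hides the handle in the top view. The amber tab at (150,302) and the clear tab at (482,335) haven't moved. I'll make the small correction and close on the paddle.

Call:
carry_out:
  moves:
    - [0,0.7,0,-0.005,-0.002,-0.002,-1]
    - [0,0,0,0,0,0,-1]
    - [0,0,0,0,0,0,1]
    - [0,0,0,0,0,0,1]
    - [0,0,0,0,0,0,1]

```text
clock: 2.65
eef_pos: [0.5151, -0.0686, 0.249]
ee_rot: [-0.458, 0.457, -0.537, 0.541]
contact_force: [-0.9, -0.3, -1.0]
finger_gap: 0.0438
```

Call:
carry_out:
  moves:
    - [0,0,0,0,0,0,1]
    - [0,0,0,0,0,0,1]
    - [0,0,0,0,0,0,1]
    - [0,0,0,0,0,0,1]
    - [0,0,0,0,0,0,1]

```text
clock: 3.15
eef_pos: [0.5155, -0.0688, 0.2497]
ee_rot: [-0.458, 0.456, -0.537, 0.542]
contact_force: [0.2, 0.6, 0.6]
finger_gap: 0.0126
```

```bash
python3 - <<'E'
from h import *
need(Rt(-5.1-78),[*STG,.092])
print(get_obs()["torque"])
E
```

```text
t 3.15 turn [-0.4096 73.6846 -0.1411] shift [ 0.0014  0.003  -0.0008] gap 0.0126 F [0.2492 0.6147 0.5723] q [-0.2594  0.5646  1.9637 -0.0027  0.6064 -0.0929]
 grip now [ 0.5164 -0.0693  0.095 ] toolz yaw -9.414666499942832
[0.1557 0.0938 0.0143]
```

Call:
carry_out:
  moves:
    - [0,8,0,0,0,0,1]
    - [0,8,0,0,0,0,1]
    - [0,8,0,0,0,0,1]
    - [0,8,0,0,0,0,1]
    - [0,8,0,0,0,0,1]

```text
clock: 3.65
eef_pos: [0.5165, -0.0693, 0.2498]
ee_rot: [-0.24, 0.235, -0.663, 0.669]
contact_force: [1.9, -3.0, 0.8]
finger_gap: 0.0131
```

```bash
python3 - <<'E'
from h import *
need(Rt(-5.1-78),[*STG,.092])
print(get_obs()["torque"])
E
```

```text
t 3.65 turn [-0.4538 32.3945 -0.3703] shift [ 0.002   0.003  -0.0008] gap 0.0131 F [ 1.9479 -3.0365  0.8045] q [-0.2598  0.5654  1.9616 -0.0039  0.6048  0.6283]
 grip now [ 0.5179 -0.07    0.0951] toolz yaw -50.70624214331182
[-0.1475  0.1843  0.1551]
```

Call:
carry_out:
  moves:
    - [0,8,0,0,0,0,1]
    - [0,8,0,0,0,0,1]
    - [0,8,0,0,0,0,1]
    - [0,6,0,0,0,0,1]
    - [0,2,0,0,0,0,1]

```text
clock: 4.15
eef_pos: [0.517, -0.0704, 0.2497]
ee_rot: [-0.039, 0.032, -0.704, 0.709]
contact_force: [2.5, 1.3, 1.6]
finger_gap: 0.0132
```

```bash
python3 - <<'E'
from h import *
need(Rt(-5.1-80),[*STG,.092])
print(get_obs()["torque"])
E
```

```text
t 4.15 turn [-0.4032  0.8677 -0.4931] shift [ 0.0024  0.003  -0.0007] gap 0.0132 F [2.4714 1.3207 1.5773] q [-0.2614  0.5659  1.9602 -0.0064  0.605   1.2139]
 grip now [ 0.5184 -0.0713  0.0951] toolz yaw -84.2340638886736
[0.4111 0.3134 0.0877]
```

Call:
carry_out:
  moves:
    - [0,0,0,0,0,0,0]
    - [0,0,0,0,0,0,0]
    - [0,0,0,0,0,0,0]
    - [0,0,0,0,-0.03,0,0]
    - [0,0,0,0,-0.045,0,0]

```text
clock: 4.65
eef_pos: [0.5157, -0.07, 0.3215]
ee_rot: [-0.036, 0.037, -0.705, 0.707]
contact_force: [0.2, -1.1, 0.3]
finger_gap: 0.0427
```

Call:
carry_out:
  moves:
    - [0,-8,0,0,-0.03,0,-1]
    - [0,-8,0,0,0,0,-1]
    - [0,-8,0,0,0,0,-1]
    - [0,-8,0,0,0,0,-1]
    - [0,-8,0,0,0,0,-1]

```text
clock: 5.15
eef_pos: [0.5154, -0.0697, 0.3589]
ee_rot: [-0.287, 0.284, -0.644, 0.65]
contact_force: [0.0, 0.1, 0.5]
finger_gap: 0.0855
```

Call:
carry_out:
  moves:
    - [0,-8,0,0,0,0,-1]
    - [0,-8,0,0,0,0,-1]
    - [0,-8,0,0,0,0,-1]
    - [0,-8,0,0,0,0,-1]
    - [0,-6,0,0,0,0,-1]

```text
clock: 5.65
eef_pos: [0.5149, -0.0695, 0.3589]
ee_rot: [-0.49, 0.489, -0.507, 0.514]
contact_force: [-0.8, -0.3, -0.9]
finger_gap: 0.0851
```

```bash
python3 - <<'E'
from h import *
need(Rt(YAW),[*AMB,.17]); print(AMB)
E
```

```text
t 5.65 turn [-0.4572  2.705   0.3246] shift [-0.0996  0.0337  0.0041] gap 0.0851 F [-0.8388 -0.3066 -0.89  ] q [-0.2607  0.3978  1.8703 -0.0053  0.8646 -0.2155]
 grip now [ 0.5161 -0.0705  0.2042] toolz yaw -2.3936745923623306
[0.5234 0.0296]
```

Call:
carry_out:
  moves:
    - [0,2.7,0,-0.03,0,0.003,-1]
    - [0,0,0,-0.035,0,0.001,-1]
    - [0,0,0,-0.033,0.01,0,-1]
    - [0,0,0,0,0.01,0,-1]
    - [0,0,0,0,0.005,0,-1]

```text
clock: 6.15
eef_pos: [0.5262, 0.0304, 0.3331]
ee_rot: [-0.48, 0.478, -0.516, 0.524]
contact_force: [0.1, 0.1, -0.2]
finger_gap: 0.0851
```

```bash
python3 - <<'E'
from h import *
need(Rt(YAW),[*AMB,.094])
s=save("side","pics/side1.png")[150:290,190:350,::-1]; t=save("top","pics/top1b.png")[140:250,200:335,::-1]
a=cv2.resize(s,(400,350),interpolation=3);b=cv2.resize(t,(400,326),interpolation=3)
cv2.imwrite("pics/c4.png",np.hstack([a,np.vstack([b,np.zeros((24,400,3),np.uint8)])]))
E
```

```text
t 6.15 turn [-0.5646  0.4257  0.3311] shift [ 0.0006  0.0844 -0.0035] gap 0.0851 F [ 0.0722  0.1089 -0.2196] q [-0.0667  0.4426  1.8797 -0.0082  0.8096  0.0206]
 grip now [0.5276 0.0294 0.1784] toolz yaw -4.672693542921794
```

View pics/c4.png

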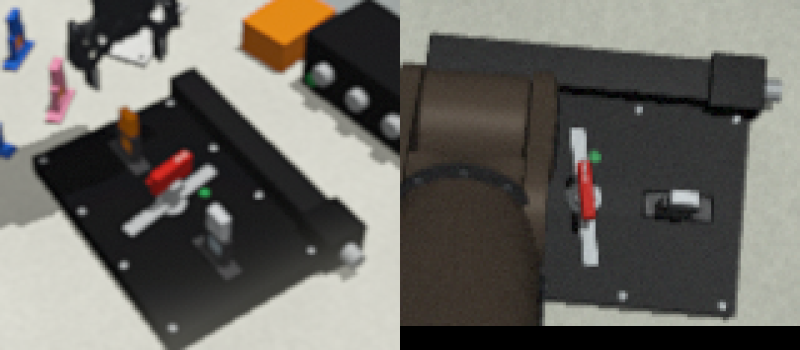

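Handle bar is now about 10° off the stage's x axis, so it is released (about 80° turned). Both cassettes are seated. Next I'll descend on the amber tab.

Call:
carry_out:
  moves:
    - [-0.5,0.4,0.3,0,0.025,-0.003,-1]
    - [0,0,0,0,0.025,0,-1]
    - [0,0,0,0,0.02,0,-1]
    - [0,0,0,0,0.012,0,-1]
    - [0,0,0,0,0.003,0,-1]

```text
clock: 6.75
eef_pos: [0.5244, 0.0251, 0.2478]
ee_rot: [-0.477, 0.475, -0.522, 0.525]
contact_force: [-0.1, -0.3, 0.4]
finger_gap: 0.0852
```

```bash
python3 - <<'E'
from h import *
need(Rt(YAW),[*AMB,.092])
E
```

```text
t 6.75 turn [-0.2936 -0.3495  0.0309] shift [-0.0044  0.0011 -0.0014] gap 0.0852 F [-0.0908 -0.2534  0.4151] q [-0.078   0.5727  1.9525 -0.0011  0.6113  0.018 ]
 grip now [0.5252 0.0249 0.0931] toolz yaw -5.449444094805013
```

Call:
carry_out:
  moves:
    - [0,0,0,-0.004,0.001,-0.001,-1]
    - [0,0,0,0,0,0,0]
    - [0,0,0,0,0,0,0.5]
    - [0,0,0,0,0,0,0.5]
    - [0,0,0,0,0,0,1]

```text
clock: 7.25
eef_pos: [0.5244, 0.0288, 0.2493]
ee_rot: [-0.477, 0.474, -0.521, 0.526]
contact_force: [-0.5, -0.1, -0.0]
finger_gap: 0.0284
```

Call:
carry_out:
  moves:
    - [0,0,0,0,0,0,1]
    - [0,0,0,0,0,0,1]
    - [0,0,0,0,0,0,1]
    - [0,0,0,0,0,0,1]
    - [0,0,0,0,0,0,1]

```text
clock: 7.75
eef_pos: [0.5243, 0.0289, 0.2496]
ee_rot: [-0.478, 0.474, -0.521, 0.526]
contact_force: [-0.4, -0.9, 0.8]
finger_gap: 0.0134
```

```bash
python3 - <<'E'
from h import *
need(Rt(YAW),[*AMB,.092])
print(get_obs()["torque"])
E
```

```text
t 7.75 turn [-0.5227 -0.374   0.0283] shift [-0.0006  0.0029 -0.001 ] gap 0.0134 F [-0.3602 -0.8835  0.7928] q [-0.0707  0.5694  1.9518 -0.0012  0.6112  0.0259]
 grip now [0.5257 0.0287 0.0949] toolz yaw -5.4739274571611745
[-0.0185 -0.0123  0.0002]
```

Call:
carry_out:
  moves:
    - [0,0,0,0,-0.01,0,1]
    - [0,0,0,0,-0.02,0,1]
    - [0,0,0,0,-0.03,0,1]
    - [0,0,0,0,-0.03,0,1]
    - [0,0,0,0,-0.03,0,1]

```text
clock: 8.25
eef_pos: [0.5228, 0.029, 0.3722]
ee_rot: [-0.475, 0.476, -0.523, 0.524]
contact_force: [0.3, 0.4, -0.8]
finger_gap: 0.0134
```

Call:
carry_out:
  moves:
    - [0,0,0,0,-0.02,0,1]
    - [0,0,0,0,-0.01,0,1]
    - [0,0,0,0,0,0,1]
    - [0,0,0,0,0,0,1]
    - [0,0,0,0,0,0,1]

```text
clock: 8.75
eef_pos: [0.5217, 0.0291, 0.4075]
ee_rot: [-0.477, 0.474, -0.522, 0.525]
contact_force: [0.1, -0.4, -2.0]
finger_gap: 0.0132
```

```bash
cat >> h.py <<'E'
SY=26.9; LENS=np.array([.675,.242,.230])
xv=np.r_[np.cos(np.radians(20))*np.array([np.cos(np.radians(SY)),np.sin(np.radians(SY))]),np.sin(np.radians(20))]
VP=LENS-.15*xv; RV=Rt(SY,20); GV=VP-.041*RV[:,1]
E
python3 - <<'E'
from h import *
print(VP,GV); need(RV,GV)
# untilted waypoint, 60 mm short
need(Rt(SY),GV)
E
```

```text
[0.5493 0.1782 0.1787] [0.5368 0.1719 0.2172]
t 8.75 turn [ 19.1309 -32.0197   5.776 ] shift [-0.1152  0.0446 -0.0436] gap 0.0132 F [ 0.1296 -0.3661 -2.0165] q [-0.0705  0.342   1.8054 -0.0008  0.9881  0.0256]
 grip now [0.5226 0.029  0.2528] toolz yaw -5.480396245625991
t 8.75 turn [ -0.3319 -32.3804   0.1275] shift [-0.1435  0.0355  0.0012] gap 0.0132 F [ 0.1296 -0.3661 -2.0165] q [-0.0705  0.342   1.8054 -0.0008  0.9881  0.0256]
 grip now [0.5226 0.029  0.2528] toolz yaw -5.480396245625991
```

Call:
carry_out:
  moves:
    - [0,-6.4,0,-0.028,0,0,1]
    - [0,-6.4,0,-0.028,0,0.003,1]
    - [0,-6.4,0,-0.028,0,0.006,1]
    - [0,-6.4,0,-0.028,0,0.009,1]
    - [0,-6.4,0,-0.027,0,0.012,1]

```text
clock: 9.25
eef_pos: [0.5335, 0.1742, 0.4014]
ee_rot: [-0.602, 0.605, -0.369, 0.367]
contact_force: [0.3, -0.6, -0.5]
finger_gap: 0.0135
```

```bash
python3 - <<'E'
from h import *
need(RV,GV)
E
```

```text
t 9.25 turn [20.2703  0.395  -0.0396] shift [ 0.0032  0.039  -0.0508] gap 0.0135 F [ 0.3091 -0.5663 -0.5189] q [ 0.1981  0.4045  1.7206 -0.0021  1.0209 -0.2771]
 grip now [0.5329 0.1738 0.2467] toolz yaw 27.29372739403468
```

Call:
carry_out:
  moves:
    - [4,0,0,0.001,0.006,-0.01,1]
    - [4,0,0,0.001,0.005,-0.01,1]
    - [4,0,0,0.001,0.004,-0.01,1]
    - [4,0,0,0,0.004,-0.011,1]
    - [4,0,0,0,0.003,-0.011,1]

```text
clock: 9.75
eef_pos: [0.4909, 0.1527, 0.3652]
ee_rot: [0.701, -0.492, 0.297, -0.422]
contact_force: [-0.0, 0.4, -1.3]
finger_gap: 0.0132
```

Call:
carry_out:
  moves:
    - [0,0,0,0,0,0,1]
    - [0,0,0,0,0,0,1]
    - [0,0,0,0,0,0,1]
    - [0,0,0,0,0,0,1]
    - [0,0,0,0,0,0,1]

```text
clock: 10.25
eef_pos: [0.4913, 0.1528, 0.363]
ee_rot: [0.699, -0.495, 0.3, -0.421]
contact_force: [0.1, 0.3, -0.7]
finger_gap: 0.013
```

```bash
python3 - <<'E'
from h import *
need(RV,GV)
s=save("side","pics/side2.png")[80:230,170:290,::-1]; t=save("top","pics/top2.png")[90:240,110:290,::-1]
a=cv2.resize(s,(400,500),interpolation=3);b=cv2.resize(t,(400,333),interpolation=3)
cv2.imwrite("pics/c5.png",np.hstack([a,np.vstack([b,np.zeros((167,400,3),np.uint8)])]))
E
```

```text
t 10.25 turn [ 0.652   0.8092 -0.4712] shift [ 0.0035 -0.0009 -0.0037] gap 0.013 F [ 0.0569  0.2852 -0.6501] q [ 0.1554  0.3583  1.9421  0.2188  0.5318 -0.5012]
 grip now [0.5364 0.1771 0.217 ] toolz yaw 27.76041866657415
```

View pics/c5.png

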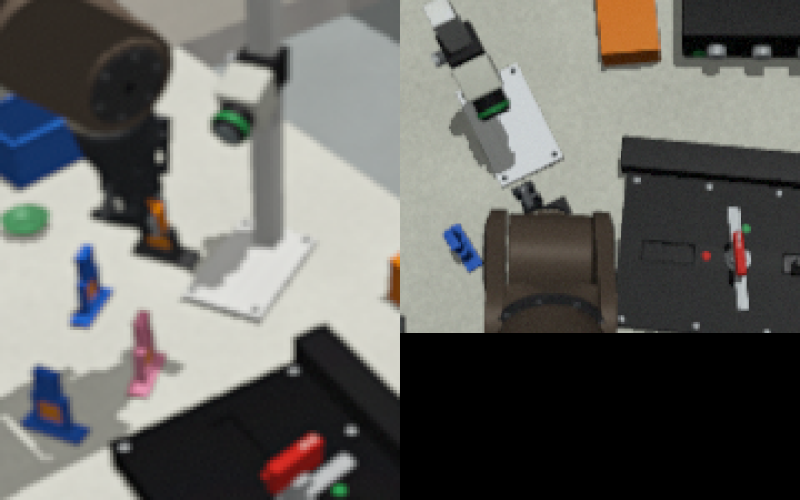

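The side view shows the cassette in the gripper with its glass near crop (156,238) and the lens at (232,121). Handle is still released, the +y seat is empty, and nothing else has moved. I'll check the lens and glass estimates by projecting them into both pictures.

```bash
python3 - <<'E'
from h import *
o=get_obs();q=o["ee_rot"];R=Ro.from_quat(np.r_[q[1:],q[0]]).as_matrix(); g=o["eef_pos"]+(G+.041)*R[:,1]
print("glass",g,"VP",VP, g-VP); print("proj glass",proj("side",g),"lens",proj("side",LENS),proj("top",LENS),"tilt",np.degrees(np.arcsin(R[2,2])))
s=cv2.imread("pics/side2.png");c=s[125:165,195:240].astype(int);m=(c[:,:,2]>110)&(c[:,:,0]<90)&(c[:,:,1]>60);v,u=np.nonzero(m);print("orange px",u.mean()+195,v.mean()+125,len(u))
yv=np.array([-np.sin(np.radians(SY)),np.cos(np.radians(SY)),0]);zv=np.cross(xv,yv)
def crop(n,x0,y0,w,h,k):
    im=cv2.imread("pics/%s2.png"%n); im=cv2.resize(im[y0:y0+h,x0:x0+w],None,fx=k,fy=k,interpolation=3)
    P_=lambda X:tuple(((proj(n,X)-[x0,y0]+.5)*k-.5).round().astype(int))
    pts=[LENS+.02*(np.cos(a)*yv+np.sin(a)*zv) for a in np.linspace(0,2*np.pi,40)]
    for p in pts: cv2.circle(im,P_(p),1,(0,0,255),-1)
    cv2.circle(im,P_(LENS),2,(255,0,255),-1)
    R0=R if 1 else 0
    for a in(-14,14):
        for b in(-14,14): cv2.circle(im,P_(g+a*1e-3*R[:,0]+b*1e-3*R[:,1]-.006*R[:,2]),2,(255,255,0),-1)
    return im
cv2.imwrite("pics/c6.png",np.hstack([crop("side",195,95,65,75,6),crop("top",125,90,65,75,6)]))
E
```

```text
glass [0.5483 0.1835 0.1783] VP [0.5493 0.1782 0.1787] [-0.001   0.0053 -0.0004]
proj glass [217.4405 151.1153] lens [237.3347 116.9883] [152.8884 139.8463] tilt 19.367607099410332
orange px 217.25 144.96875 32
```

View pics/c6.png

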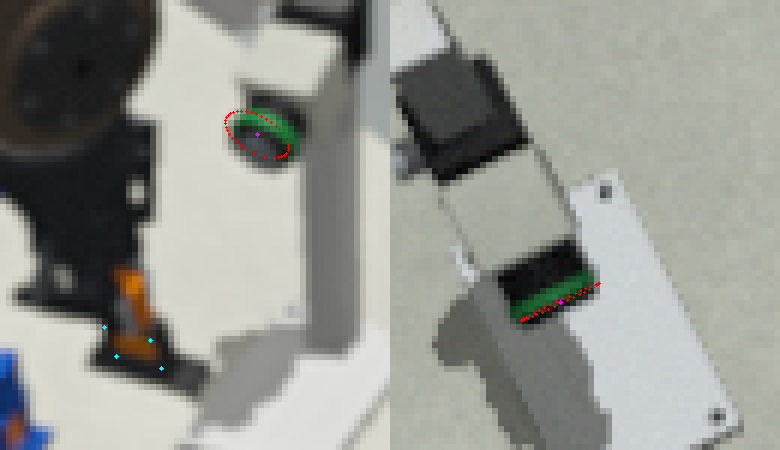

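The glass projection matches the picture to about 1 px. The real lens face sits about 1 px right of and below my estimate, so I'll use lens ≈ (0.677, 0.241, 0.227) and correct for that.

```bash
sed -i 's/LENS=np.array.*/LENS=np.array([.677,.241,.227])/' h.py; python3 - <<'E'
from h import *
print(VP);need(RV,GV)
E
```

```text
[0.5513 0.1772 0.1757]
t 10.35 turn [ 0.6337  0.8076 -0.4707] shift [ 0.0053  0.0024 -0.0033] gap 0.0133 F [-0.0825  0.1051 -1.3971] q [ 0.1554  0.3582  1.9424  0.2192  0.5314 -0.5016]
 grip now [0.5364 0.1771 0.217 ] toolz yaw 27.758829894840723
```

Call:
carry_out:
  moves:
    - [0.6,0.8,-0.4,0.003,0.001,-0.002,1]
    - [0,0,0,0.002,0.001,-0.001,1]
    - [0,0,0,0,0,0,1]
    - [0,0,0,0,0,0,1]
    - [0,0,0,0,0,0,1]

```text
clock: 10.85
eef_pos: [0.4917, 0.1468, 0.36]
ee_rot: [0.698, -0.488, 0.301, -0.429]
contact_force: [0.0, 0.2, -2.2]
finger_gap: 0.0135
```

```bash
python3 - <<'E'
from h import *
need(RV,GV); print(np.abs(get_obs()["joint_velocities"]).max())
E
```

```text
t 10.85 turn [-0.0152 -0.0694 -0.0273] shift [-0.0002  0.0003 -0.0001] gap 0.0135 F [ 0.0272  0.1984 -2.1686] q [ 0.1437  0.3601  1.951   0.2276  0.5094 -0.5057]
 grip now [0.5389 0.1708 0.2146] toolz yaw 26.826120318023428
0.0015403005902144557
```

```bash
python3 -c "
from plant import order
print(order.hand_in())"
```

```text
the job is handed in; nothing more can be done
None
```

I turned the lock handle to about 1.38 rad (released), lifted the amber cassette out of its +y seat, and handed in while holding it at the view point. It is tab up and leaning back 20°, 10.9 s into the 51 s.

- **Arm pose at hand-in:** it was within 0.5 mm and 0.1° of the computed target, and essentially still (0.0015 rad/s). The fingers were closed on the tab at 13.5 mm, reading about 2 N downward, slightly more than the cassette's weight. The estimated cassette underside is about 147 mm up.
- **Scene in the last pictures:** these were taken just before a final correction of about 7 mm. They showed the handle released, the amber seat empty, the camera stand untouched, and no visible movement of anything else in view. I took no picture after that correction.
- **Where checks disagreed:** the lens position from the stand geometry and from my two-view pixel picks differed by up to 8 mm, and I used a compromise of (0.677, 0.241, 0.227). I expect the view point to be good to roughly 5 mm and the stand's direction to about 1°. Both are inside the 18 mm and 10° limits, but nothing independent confirmed them.

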